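# Centre a mug on the banding wheel and slide the hand rest home

## Robot

A 6-joint arm with a two-finger parallel gripper is mounted at the origin on the work surface. World frame = base frame: x ahead of the robot, y to its left, z up, the work surface at z = 0. Lengths are in m, angles in rad, forces in N, time in s.
With the tool pointing down it reaches from about 0.375 to 0.975 m from the base axis. Payload 3.8 kg.
Tool frame: the origin (TCP) lies on the centre line of the jaws, within the pads' length; the fingertips stand 17 mm ahead of it and the grasp point (between the pads) lies 2 mm behind it; z points along the fingers, y is the line along which they close (so a half turn about z gives the same grasp; the last joint's range is limited). The gripper opens to 88 mm and grips with 3 to 60 N. Pads are 18 mm wide; open, the fingers measure 123 mm over their backs; the gripper's body (75 mm by 187 mm) begins 45 mm behind the grasp point.
Start: joints at [1.137, 0.264, 1.604, -0, 1.274, -0.037], TCP at [0.261, 0.623, 0.256] pointing down, gripper open.
Joint ranges: [-2.63, 2.63], [-0.94, 2.18], [0.31, 2.57], [-1.31, 4.45], [0, 2.66], [-2.55, 2.55]. Speed limits (rad/s): [2.57, 2.57, 3.14, 3.14, 3.14, 3.14].

## Interface

Orientations are given as a unit quaternion [w, x, y, z].
In Python, from cell import manip gives the robot as it stands.
- The arm moves only by the shell command python3 -m creep 'ROWS' [FORCE]. ROWS is text: rows parted by semicolons, each of 7 numbers parted by spaces: the closure, from -1 (fully open) to 1 (shut), then the shift along the world's x, y, z in mm, then the turn, a rotation vector about the world's x, y, z in degrees. A call has 1 to 20 rows; each row is the pose to reach, as a shift and turn from the pose commanded when the call began; what a row does not reach only later rows make up. A row lasts 1/8 s, in which the tool goes at most 62.5 mm and 10.7 degrees, less where a joint would pass 70% of its speed; a pose out of reach is approached as far as the arm can. A call with a gripper value outside its range is refused whole. The fingers move at their own pace and stop on an object; FORCE is the grip in N (left out, the last holds). Time passes only in rows, so rows that repeat a pose let the fingers close. It gives the time, the measured TCP pose, the force, the opening and the grip force at its end, in the units of the state.
- manip.observe(): the state, without advancing time (a new reading comes with each control period).
- manip.capture(name): name is "side" or "top" or "wrist"; returns (picture, depth): 400x640x3 uint8, red, green, blue; 400x640 float32, m along the optical axis (not along the pixel's ray), 0 where there is no reading.
- manip.get_calibration(name): a dict with "K" (3x3 intrinsics, pixels), "rvec" (rotation vector, rad) and "tvec" (3), from world to camera coordinates, as OpenCV has them; the wrist camera has in their place "mount" (4x4, takes a point from camera to tool coordinates, whose origin is the TCP and whose axes are the flange's). Camera axes: x right, y down, z forward; pixel columns grow to the right and rows downward; lengths in m; the calibration is good to about 2 mm. The wrist camera is an equidistant fisheye: a pixel r from the principal point sees the ray r / f radians off the axis. A picture is of the moment at which its call begins: read the wrist's pose just before it. get_calibration takes no time and is no camera call.
- manip.sign_off(): hands the job in; it is judged then, once.
The state is a dict: "t": time; "q": joint angles; "qd": joint speeds; "tau": joint torques, N m; "tcp_pos": TCP position; "eef_rot": TCP orientation; "wrist_force": force on the tool from outside, world axes, zero at the start; "wrist_torque": the same for the moment, N m; "grip_width": finger opening in m; "finger_force": force on a finger pad.
Only numpy, scipy, OpenCV 4.12 (cv2) and the standard library are available. Lean on these libraries where they do the work, as an engineer would, in place of code of your own. Each camera call takes 0.05 s, during which the arm holds its last target. There are 200 camera calls.

## Task

Get the decorating wheel ready for painting: push the upside-down unpainted mug across the wheel's disc until it stands centred on it, then push the long wooden hand rest along the table until its long side lies flush against the wheel's steel fence, about midway along it. Only push with the fingers: do not grip, lift or tip the mug or the rest, and leave the other things where they are.

Things in the scene. Friction and masses are not known exactly. Their poses are not given: they have to be found in the camera images.
- wheel: Fixed decorating wheel (sizes in mm, here and below): round aluminium disc, diameter 240, top 50 above the table, locked, with concentric rings, on a base plate 8 thick (its x -100 to 100, y -90 to 135). On the plate's +y edge a steel fence, 200 long along the wheel's x, 26 high, outer face 135 from the disc's centre along +y. Origin on the table under the disc's centre; z up.
- wheel_top (a point): Centre of the disc's top face, where the mug has to stand; axes as the wheel's.
- mug: Unpainted cream bisque mug upside down on the disc, 35 to 70 mm off centre on the wheel's -x side. Round, 76 mm high, radius 44 at the bottom, 43 at height 20, 40 at 50, 30 at the top; about 320 g. Handle sticks out to 74 from the axis along the mug's +x, at heights 10 to 64, and points within 60 degrees of the wheel's +x. Origin: centre of its lower rim, on the disc; z up.
- mug_handle (a point): Middle of the mug's handle bar, 68 from the mug's axis and 36 above its underside.
- rest: Hand rest: loose plywood block with a dark top board, 180 mm long (its x), 60 mm wide (its y), 60 mm high, about 450 g, on the table outside the fence (the wheel's +y side), 25 to 65 mm from home and turned up to 15 degrees from the fence. Home, its centre is 165 from the disc's centre along the wheel's +y. Origin: centre of its underside; z up.
- pot: Bystander: small white colour pot with blue lid, radius 24, 44 high, on the table beyond the disc (on the wheel's +x side). Origin under its centre.
- brush: Bystander: flat brush lying on the table at the wheel's -x side, 160 long along its x, 12 wide, 9 high. Origin on its underside 85 from the handle's end.
- dotted_mug: Bystander: glazed white mug with blue dots and blue handle, upside down on the table at the wheel's -y side, 76 high, radius 44. Origin under its centre.
- brush_jar: Bystander: glass jar of brushes, radius 38, jar 100 high, brushes up to 215, on the right of the table. Origin under its centre.
- bowl: Bystander: bisque bowl upside down, radius 60, 52 high, on the left of the table. Origin under its centre.
- glaze_jar: Bystander: jar with grey cap, radius 34, 85 high, at the right of the table, on the side near the robot. Origin under its centre.
Mind the look-alikes: they are no part of the job. Leave any orange or red look-alike of the mug alone.

How it is judged:
By the outcome, as a careful person would: the job done as asked, in the order asked, and still so for the second after the job is handed in, with the robot touching nothing.
It also fails if it takes over 58 s, if anything falls off the work surface, if the arm or the gripper's body presses on something with over 40 N, if the wrist force passes 120 N, or if a joint passes its speed limit or range.

## Working session

There is one attempt and no reset: what is moved stays moved. The work goes in short steps, Python scripts to look and compute and a shell command to move; the robot and the scene stay as the last step left them, time stands still between calls to the robot, and variables do not carry over. Pictures are saved under pics/ and viewed, at most 11 in all, crops included, and the job is handed in when it is done.

```bash
mkdir -p pics; cat > h.py <<'E'
import numpy as np, cv2
from cell import manip
def cal(n):
    c=manip.get_calibration(n); return np.array(c["K"]),cv2.Rodrigues(np.array(c["rvec"],float))[0],np.array(c["tvec"],float).ravel()
def cloud(n,depth):
    K,R,t=cal(n); v,u=np.indices(depth.shape)
    p=np.stack([(u-K[0,2])/K[0,0]*depth,(v-K[1,2])/K[1,1]*depth,depth],-1)
    return (p-t)@R
def ray(n,uv,z):
    K,R,t=cal(n); d=np.array([(uv[0]-K[0,2])/K[0,0],(uv[1]-K[1,2])/K[1,1],1])@R; o=-R.T@t
    return o+d*(z-o[2])/d[2]
E
python3 - <<'E'
from h import *
for n in("top","side"):
    p,d=manip.capture(n); cv2.imwrite(f"pics/{n}0.png",p[...,::-1]); np.savez(f"{n}0.npz",p=p,d=d)
    K,R,t=cal(n); print(n,K[0,0],-R.T@t,(d>0).mean())
s=manip.observe(); print(s["t"],s["tcp_pos"],s["eef_rot"])
E
```

```text
top 490.91517018624813 [ 0.19637114 -0.0389946   1.62108722] 0.99594921875
side 499.81264333417914 [ 0.20109179 -0.8590839   1.12740212] 0.99575390625
0.1 [0.26060907 0.62200792 0.25453777] [-2.38250268e-04  1.97098624e-01  9.80383166e-01 -9.60584054e-04]
```

View pics/top0.png

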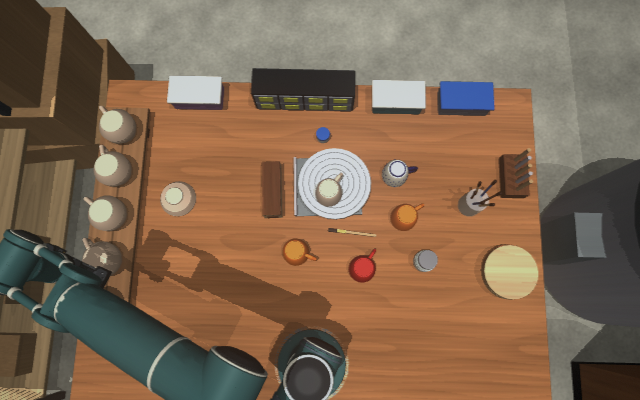

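View pics/side0.png

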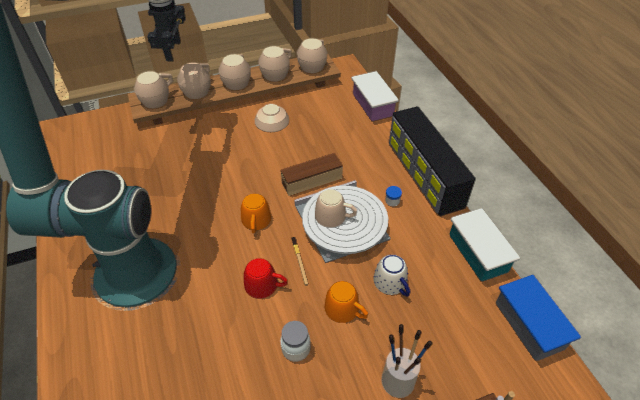

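The top view shows the disc at about (334,184), the mug at (329,190) with its handle toward (338,178), the fence at x≈295 and the rest at (272,189). Wheel x is close to world x (up in the picture). Orange and red look-alikes are nearby.

```bash
cat > meas.py <<'E'
from h import *
import sys
def run(n,p,d):
    P=cloud(n,d); x,y,z=P[...,0],P[...,1],P[...,2]
    # region by world coordinates
    roi=(x>.38)&(x<.85)&(y>-.3)&(y<.4)
    hsv=cv2.cvtColor(p,cv2.COLOR_RGB2HSV)
    print(n,"table z",np.median(z[roi&(abs(z)<.02)]))
    # disc by height band
    m=roi&(abs(z-.05)<.008)&(hsv[...,1]<60)
    lab=cv2.connectedComponentsWithStats(m.astype(np.uint8))
    i=1+np.argmax(lab[2][1:,4]); dm=(lab[1]==i).astype(np.uint8)
    c=max(cv2.findContours(dm,0,1)[0],key=cv2.contourArea)
    h=cv2.convexHull(c)[:,0]; q=np.array([ray(n,v,.05)[:2] for v in h],np.float32)
    (cx,cy),ax,a=cv2.fitEllipse(q*1000); print("disc",cx,cy,ax)
    C=np.array([cx,cy])/1000
    # mug: above the disc
    rr=np.hypot(x-C[0],y-C[1])
    m=(rr<.13)&(z>.07)
    top=(rr<.13)&(z>.120)
    print("mug top n",top.sum(),"median/minrect",np.median(P[top],0), cv2.minEnclosingCircle((P[top][:,:2]*1000).astype(np.float32)), z[top].max())
    # rest: top board
    m=roi&(abs(z-.06)<.008)&(y>C[1]+.125)&(y<C[1]+.30)&(abs(x-C[0])<.2)
    k=cv2.morphologyEx(m.astype(np.uint8),cv2.MORPH_OPEN,np.ones((3,3)))
    c=max(cv2.findContours(k,0,1)[0],key=cv2.contourArea)[:,0]
    q=np.array([ray(n,v,.06)[:2]*1000 for v in c],np.float32); print("rest",cv2.minAreaRect(q))
    # fence top 
    m=roi&(z>.026)&(z<.045)&(y>C[1]+.10)&(y<C[1]+.16)&(abs(x-C[0])<.13)&(hsv[...,1]<80)
    print("fence n",m.sum()); 
    if m.sum()>20: print(cv2.minAreaRect((P[m][:,:2]*1000).astype(np.float32)))
    # base plate + fence by colour (grey), low heights
    return P
if __name__=="__main__":
    for n in("top","side"):
        f=np.load(n+"0.npz"); p,d=f["p"],f["d"]; run(n,p,d)
        s={"top":(230,110,190,150),"side":(260,130,160,150)}[n]
        a=p[s[1]:s[1]+s[3],s[0]:s[0]+s[2]]; cv2.imwrite(f"pics/{n}crop.png",cv2.resize(a,None,fx=4,fy=4,interpolation=2)[:600,:,::-1])
E
python3 meas.py
```

```text
top table z 0.0010036722155397485
disc 578.6124267578125 -58.755882263183594 (237.7176971435547, 238.8052215576172)
mug top n 355 median/minrect [ 0.53964483 -0.040131    0.12746881] ((540.6666259765625, -40.56086349487305), 34.8248291015625) 0.1384066440584563
rest ((554.5370483398438, 146.0330810546875), (180.5841827392578, 58.65353775024414), 2.8431825637817383)
fence n 84
((572.82080078125, 56.38633728027344), (195.07150268554688, 34.42645263671875), 2.0511136054992676)
side table z -0.0010253392381832918
disc 573.7927856445312 -65.49675750732422 (237.6071014404297, 242.2263946533203)
mug top n 363 median/minrect [ 0.53602755 -0.04967046  0.12650065] ((537.3070068359375, -46.79405212402344), 33.78001022338867) 0.13318450144456803
rest ((550.3995361328125, 139.20025634765625), (180.51332092285156, 65.34741973876953), 3.507744789123535)
fence n 32
((566.7515258789062, 54.950496673583984), (185.90127563476562, 31.771644592285156), 2.5608623027801514)
```

View pics/topcrop.png

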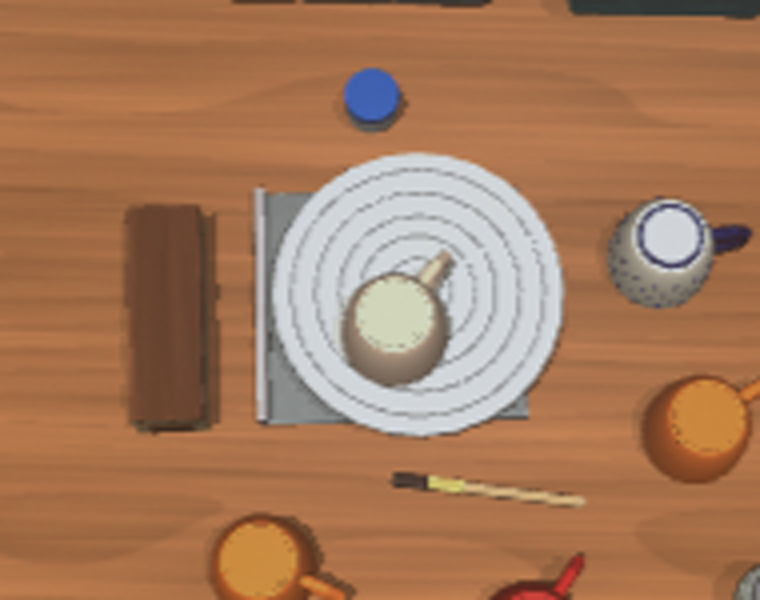

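The crop shows the fence at x≈262, rows 187–422, the rest nearly parallel to it but offset toward -x, and the handle pointing away from the side I would push on. The two fixed cameras differ by about 6 mm, so I'll look from the wrist.

```bash
python3 -m creep '-0.14 60 -150 60 0 0 0;-0.14 120 -300 60 0 0 0;-0.14 180 -450 60 0 0 0;-0.14 240 -590 60 0 0 0;-0.14 240 -590 60 0 0 0;-0.14 240 -590 60 0 0 0;-0.14 240 -590 60 0 0 0;-0.14 240 -590 60 0 0 0;-0.14 240 -590 60 0 0 0;-0.14 240 -590 60 0 0 0;-0.14 240 -590 60 0 0 0;-0.14 240 -590 60 0 0 0;-0.14 240 -590 60 0 0 0;-0.14 240 -590 60 0 0 0' 10
python3 - <<'E'
from h import *
s=manip.observe(); p,d=manip.capture("wrist"); cv2.imwrite("pics/w1.png",p[...,::-1]); np.savez("w1.npz",p=p,d=d,pos=s["tcp_pos"],rot=s["eef_rot"])
c=manip.get_calibration("wrist"); print(c); print(s["tcp_pos"],s["eef_rot"],s["q"],s["grip_width"],s["t"])
E
```

```text
t: 1.85
tcp_pos: [0.5003, 0.0341, 0.3155]
eef_rot: [-0.0, 0.196, 0.981, 0.0]
wrist_force: [-1.3, -0.9, 0.1]
grip_width: 0.0504
finger_force: 0.0
{'K': array([[309.70691629,   0.        , 319.26892893],
       [  0.        , 309.70691629, 192.36141649],
       [  0.        ,   0.        ,   1.        ]]), 'mount': array([[ 9.04864735e-04, -9.54708831e-01, -2.97540298e-01,
         7.76030923e-02],
       [ 9.99997363e-01,  2.35843923e-04,  2.28439669e-03,
         6.45514555e-04],
       [-2.11076062e-03, -2.97541581e-01,  9.54706527e-01,
        -1.29244695e-01],
       [ 0.00000000e+00,  0.00000000e+00,  0.00000000e+00,
         1.00000000e+00]])}
[0.50033813 0.0340999  0.31554436] [-2.26777522e-04  1.95955998e-01  9.80612653e-01  1.43484736e-04] [ 1.81333989e-02 -1.01397165e-01  1.88753143e+00  3.86153858e-04
  1.35584016e+00 -1.15828085e+00] 0.05041741883368475 1.85
```

View pics/w1.png

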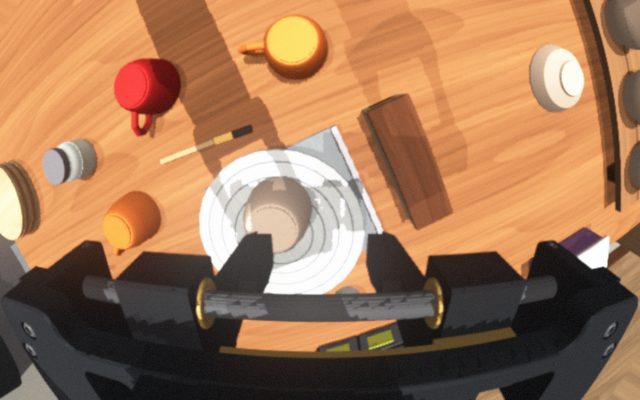

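The wrist view shows the disc at (285,220), the mug at (278,215), the fence from (335,130) to (378,232) and the rest from (385,100) to (430,225). I'll compute positions from its depth.

```bash
cat >> h.py <<'E'
from scipy.spatial.transform import Rotation as Ro
from scipy.optimize import least_squares
def wcloud(d,pos,rot):
    c=manip.get_calibration("wrist"); K=np.array(c["K"]); M=np.array(c["mount"])
    v,u=np.indices(d.shape); a=np.stack([u-K[0,2],v-K[1,2]],-1)/K[0,0]; th=np.linalg.norm(a,axis=-1)+1e-9
    D=np.concatenate([a/th[...,None]*np.tan(th)[...,None],np.ones(d.shape+(1,))],-1)
    R=Ro.from_quat(np.r_[rot[1:],rot[0]]).as_matrix()@M[:3,:3]
    o=np.array(pos)+Ro.from_quat(np.r_[rot[1:],rot[0]]).as_matrix()@M[:3,3]
    D=D@R.T; return o,D,o+D*d[...,None]       # origin, ray dirs, points
def onplane(o,D,z): return o+D*((z-o[2])/D[...,2])[...,None]
def circ(q,r=None):
    f=lambda s:np.hypot(q[:,0]-s[0],q[:,1]-s[1])-(r or s[2])
    return least_squares(f,np.r_[q.mean(0),r or 40],loss="soft_l1").x
def big(m):
    l=cv2.connectedComponentsWithStats(m.astype(np.uint8),connectivity=4); return l[1]==1+np.argmax(l[2][1:,4])
def wmeas(f,C0=(576,-62),show=None):
    p,d=f["p"],f["d"]; o,D,P=wcloud(d,f["pos"],f["rot"]); x,y,z=(P*1000).transpose(2,0,1)
    sat=cv2.cvtColor(p,cv2.COLOR_RGB2HSV)[...,1]; rr=np.hypot(x-C0[0],y-C0[1]); ok=d>0
    print("table",np.median(z[ok&(abs(z)<12)]),"discz",np.median(z[ok&(rr<118)&(abs(z-50)<8)]))
    # disc rim: disc pixels beside lower pixels
    dm=ok&(rr<140)&(z>43); low=ok&(z<38)&(rr<180)
    rim=dm&(cv2.dilate(low.astype(np.uint8),np.ones((3,3)))>0)&(abs(z-50)<8)&(rr>100)
    q=onplane(o,D,.05)[rim][:,:2]*1000; c=circ(q,120); print("disc",c[:2],rim.sum(), "free r",circ(q)[2])
    # mug
    for a,b in((64,76),(76,90),(90,105)):
        m=ok&(rr<110)&(z>a)&(z<b)&(sat<110); print("mug ring",a,b,m.sum(), circ(np.c_[x[m],y[m]]) if m.sum()>20 else "")
    m=ok&(rr<110)&(z>121)&(z<132); print("mug top",m.sum(),cv2.minEnclosingCircle(np.c_[x[m],y[m]].astype(np.float32)) if m.sum() else "")
    # rest
    k=big(ok&(abs(z-60)<7)&(y>C0[1]+125)&(y<C0[1]+280)&(abs(x-C0[0])<170))
    cc=max(cv2.findContours(k.astype(np.uint8),0,1)[0],key=cv2.contourArea)[:,0]
    q=onplane(o,D,.06)[cc[:,1],cc[:,0]][:,:2]*1000; print("rest",cv2.minAreaRect(q.astype(np.float32)))
    m=ok&(z>19)&(z<32)&(abs(y-C0[1]-130)<18)&(abs(x-C0[0])<115)
    fp=np.c_[x[m],y[m]]; print("fence n",m.sum())
    if m.sum()>20:
        # outer edge: max y per x bin
        b=np.round(fp[:,0]/6); e=np.array([fp[b==i][np.argmax(fp[b==i][:,1])] for i in np.unique(b)])
        k=np.polyfit(e[:,0],e[:,1],1); r=e[:,1]-np.polyval(k,e[:,0]); e=e[abs(r)<3]; k=np.polyfit(e[:,0],e[:,1],1)
        print("fence yaw",np.degrees(np.arctan(k[0])),"x range",fp[:,0].min(),fp[:,0].max(),"dist of outer face from disc",(np.polyval(k,c[0])-c[1])*np.cos(np.arctan(k[0])),"y at 575",np.polyval(k,575))
    return P
E
python3 -c "
from h import *
wmeas(np.load('w1.npz'))"
```

```text
table 0.2954293321439927 discz 50.657286901232226
disc [577.75314819 -58.2884172 ] 459 free r 118.02112526131498
mug ring 64 76 221 [540.88939286 -39.93806011  43.54893267]
mug ring 76 90 289 [540.41658871 -39.57439589  41.85273695]
mug ring 90 105 428 [539.61166412 -38.83451553  39.22131229]
mug top 1985 ((539.528076171875, -39.18338394165039), 34.008392333984375)
rest ((552.9260864257812, 147.9225616455078), (181.24398803710938, 61.49958038330078), 3.4554221630096436)
fence n 654
fence yaw 3.0262181428262784 x range 470.7847541593024 642.7677438783113 dist of outer face from disc 135.33386878069132 y at 575 77.08889099966757
```

```bash
python3 -m creep '-0.14 -31 -38 -50 0 0 -2;-0.14 -31 -38 -100 0 0 -4.3;-0.14 -31 -38 -150 0 0 -4.3;-0.14 -31 -38 -190 0 0 -4.3;-0.14 -31 -38 -215 0 0 -4.3;-0.14 -31 -38 -224 0 0 -4.3;-0.14 -31 -38 -224 0 0 -4.3;-0.14 -31 -38 -224 0 0 -4.3'
python3 -m creep '-0.14 9 -4.5 0 0 0 0;-0.14 18 -9 0 0 0 0;-0.14 23 -11.5 0 0 0 0;-0.14 27 -13.5 0 0 0 0;-0.14 31 -15.5 0 0 0 0;-0.14 35 -18 0 0 0 0;-0.14 39 -20 0 0 0 0;-0.14 43 -22 0 0 0 0;-0.14 47 -24 0 0 0 0;-0.14 51 -26 0 0 0 0;-0.14 55 -28 0 0 0 0;-0.14 58 -29.5 0 0 0 0;-0.14 58 -29.5 0 0 0 0;-0.14 58 -29.5 0 0 0 0'
python3 - <<'E'
from h import *
s=manip.observe(); p,d=manip.capture("wrist"); cv2.imwrite("pics/w2.png",p[...,::-1]); np.savez("w2.npz",p=p,d=d,pos=s["tcp_pos"],rot=s["eef_rot"])
p,d=manip.capture("top"); cv2.imwrite("pics/top2.png",p[...,::-1])
wmeas(np.load('w2.npz'),(578,-58.5))
E
```

```text
t: 2.9
tcp_pos: [0.4711, -0.0053, 0.0931]
eef_rot: [0.001, 0.234, 0.972, 0.0]
wrist_force: [-0.6, 0.3, 0.4]
grip_width: 0.0499
finger_force: 0.0
t: 4.65
tcp_pos: [0.5283, -0.0351, 0.0919]
eef_rot: [0.0, 0.234, 0.972, -0.0]
wrist_force: [-0.4, -0.6, 0.2]
grip_width: 0.0505
finger_force: 0.1
table 0.3222274802817948 discz 50.68036418446473
disc [578.18535748 -58.7961787 ] 580 free r 117.57801105867561
mug ring 64 76 1098 [567.63786497 -53.49959456  44.00137503]
mug ring 76 90 2432 [488.78003649 -13.85704081  48.33834453]
mug ring 90 105 3676 [492.36181974 -15.80453274  45.97157417]
mug top 3682 ((526.8795166015625, -33.47114944458008), 42.384559631347656)
rest ((552.7158203125, 145.1951446533203), (180.18943786621094, 64.79752349853516), 3.633793830871582)
fence n 2469
fence yaw 2.9692703622016348 x range 470.67659394820294 623.9492165710996 dist of outer face from disc 135.5499290463129 y at 575 76.7707516479639
```

View pics/w2.png

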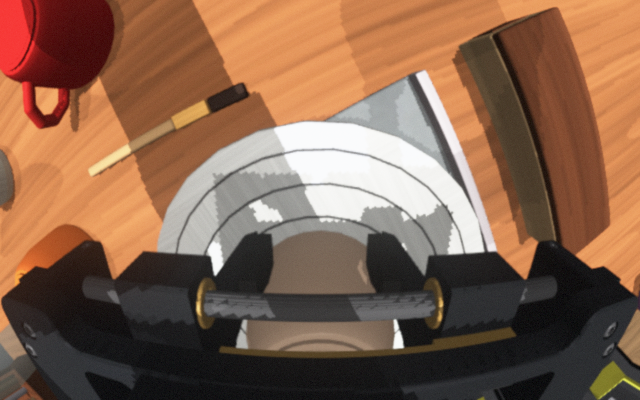

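The mug sits squarely cradled between the fingertips at (318,260), with about 11 mm to go. I'll push slightly less, back off and check.

```bash
python3 -m creep '-0.14 3 -1.3 0 0 0 0;-0.14 6 -2.6 0 0 0 0;-0.14 8 -3.4 0 0 0 0;-0.14 9.5 -4.2 0 0 0 0;-0.14 9.5 -4.2 0 0 0 0;-0.14 5 -2 0 0 0 0;-0.14 -15 8 0 0 0 0;-0.14 -50 26 0 0 0 0;-0.14 -70 36 50 0 0 0;-0.14 -70 36 110 0 0 0;-0.14 -70 36 170 0 0 0;-0.14 -70 36 210 0 0 0;-0.14 -70 36 210 0 0 0;-0.14 -70 36 210 0 0 0'
python3 - <<'E'
from h import *
s=manip.observe(); p,d=manip.capture("wrist"); cv2.imwrite("pics/w3.png",p[...,::-1]); np.savez("w3.npz",p=p,d=d,pos=s["tcp_pos"],rot=s["eef_rot"])
wmeas(np.load('w3.npz'),(578,-58.5))
p,d=manip.capture("top");np.savez("top3.npz",p=p,d=d)
import meas; meas.run("top",p,d)
E
```

```text
t: 6.5
tcp_pos: [0.4574, 0.001, 0.3008]
eef_rot: [-0.0, 0.234, 0.972, -0.0]
wrist_force: [-0.4, 0.3, -0.8]
grip_width: 0.0503
finger_force: 0.0
table 0.2684768860996001 discz 50.81153865612714
disc [577.75066115 -58.149365  ] 294 free r 117.23613794375957
mug ring 64 76 268 [575.47974771 -56.22532792  42.64884674]
mug ring 76 90 371 [575.64376442 -56.39783963  41.65643517]
mug ring 90 105 501 [575.32898921 -56.24550711  39.65115243]
mug top 1619 ((574.1942749023438, -56.377288818359375), 34.06209945678711)
rest ((552.3425903320312, 147.61593627929688), (181.78761291503906, 61.93872833251953), 3.4689109325408936)
fence n 755
fence yaw 3.0040777792599416 x range 470.7741715240855 671.7607071407492 dist of outer face from disc 135.07200730205156 y at 575 76.96416032866323
top table z 0.0009758685565760494
disc 578.8489990234375 -59.872554779052734 (235.76055908203125, 238.07925415039062)
mug top n 711 median/minrect [ 0.47536127 -0.03188955  0.65813111] ((535.4342651367188, -43.76441192626953), 92.53923034667969) 0.6705137754679961
rest ((555.802978515625, 151.0317840576172), (178.08653259277344, 48.79401779174805), 2.8431828022003174)
fence n 11
```

View pics/w3.png

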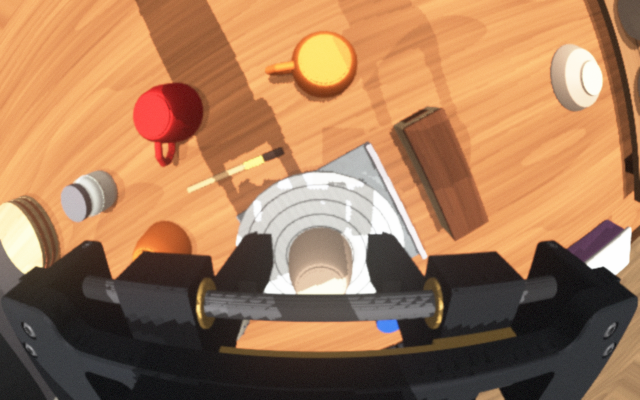

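Mug is 3 mm short of centre; one small nudge more. Then I'll hover behind the rest's -x end, turned 30°, and check from there.

```bash
python3 -m creep '-0.14 20 -10 -60 0 0 0;-0.14 20 -10 -120 0 0 0;-0.14 20 -10 -170 0 0 0;-0.14 20 -10 -205 0 0 0;-0.14 25 -13 -210 0 0 0;-0.14 45 -23 -210 0 0 0;-0.14 65 -33 -210 0 0 0;-0.14 75 -38.5 -210 0 0 0;-0.14 78 -40.5 -210 0 0 0;-0.14 80 -41.5 -210 0 0 0;-0.14 82 -42.5 -210 0 0 0;-0.14 82 -42.5 -210 0 0 0;-0.14 77 -39.5 -210 0 0 0;-0.14 57 -29 -210 0 0 0;-0.14 20 -10 -205 0 0 0;-0.14 15 -7 -150 0 0 0;-0.14 10 -5 -90 0 0 0;-0.14 5 0 -40 0 0 0;-0.14 0 0 0 0 0 0;-0.14 0 0 0 0 0 0'
python3 -m creep '0.55 0 40 0 0 0 10;0.55 -15 90 0 0 0 20;0.55 -27 140 0 0 0 30;0.55 -27 140 0 0 0 30;0.55 -27 140 0 0 0 30;0.55 -27 140 0 0 0 30'
python3 - <<'E'
from h import *
s=manip.observe(); p,d=manip.capture("wrist"); cv2.imwrite("pics/w4.png",p[...,::-1]); np.savez("w4.npz",p=p,d=d,pos=s["tcp_pos"],rot=s["eef_rot"])
wmeas(np.load('w4.npz'),(578,-58.5))
E
```

```text
t: 9.1
tcp_pos: [0.4597, 0.0009, 0.3059]
eef_rot: [0.004, 0.234, 0.972, 0.001]
wrist_force: [-1.1, -0.8, -1.0]
grip_width: 0.0499
finger_force: 0.0
t: 9.85
tcp_pos: [0.431, 0.1399, 0.301]
eef_rot: [-0.0, -0.025, 1.0, -0.0]
wrist_force: [0.2, 0.4, 0.1]
grip_width: 0.0197
finger_force: 0.0
table 0.3027912520000009 discz 50.479988082915895
disc [577.3384399  -55.04155904] 314 free r 118.93350726586836
mug ring 64 76 227 [577.40457848 -57.72700467  42.66420291]
mug ring 76 90 270 [577.96408843 -57.94064506  42.13577631]
mug ring 90 105 276 [577.24640845 -57.7816724   39.81311266]
mug top 713 ((567.1884765625, -61.19718933105469), 28.974512100219727)
rest ((542.1502685546875, 147.4359588623047), (160.89584350585938, 60.58372116088867), 3.49530291557312)
fence n 379
fence yaw 2.8028139070031335 x range 470.1927931080422 569.3789550151947 dist of outer face from disc 132.07001201628225 y at 575 77.07214875155437
```

View pics/w4.png

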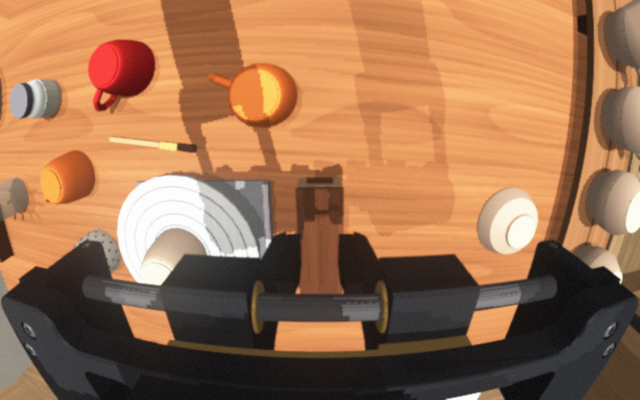

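Mug is now within about 1 mm of centre (wrist view: mug (175,255) on the rings; rest's near end (320,185) straight ahead of the fingers). Next, push the rest's end by ~15 mm.

```bash
python3 -m creep '0.55 0 0.5 -60 0 0 0;0.55 0 0.5 -120 0 0 0;0.55 0 0.5 -180 0 0 0;0.55 0 0.5 -230 0 0 0;0.55 0 0.5 -256 0 0 0;0.55 0 0.5 -256 0 0 0;0.55 8 1 -256 0 0 0;0.55 16 1.5 -256 0 0 0;0.55 21 1.8 -256 0 0 0;0.55 25 2 -256 0 0 0;0.55 29 2.2 -256 0 0 0;0.55 33 2.4 -256 0 0 0;0.55 36 2.6 -256 0 0 0;0.55 38 2.7 -256 0 0 0;0.55 38 2.7 -256 0 0 0'
python3 -m creep '0.55 -5 0 0 0 0 0;0.55 -25 0 0 0 0 0;0.55 -35 0 30 0 0 0;0.55 -35 0 90 0 0 0;0.55 -35 0 150 0 0 0;0.55 -35 40 210 0 0 0;0.55 -15 100 256 0 0 0;0.55 30 140 256 0 0 0;0.55 30 140 256 0 0 0;0.55 30 140 256 0 0 0'
python3 - <<'E'
from h import *
s=manip.observe(); p,d=manip.capture("wrist"); cv2.imwrite("pics/w5.png",p[...,::-1]); np.savez("w5.npz",p=p,d=d,pos=s["tcp_pos"],rot=s["eef_rot"])
wmeas(np.load('w5.npz'),(578,-58.5))
E
```

```text
t: 11.78
tcp_pos: [0.4692, 0.1438, 0.0456]
eef_rot: [0.0, -0.026, 1.0, 0.0]
wrist_force: [-2.6, 0.7, -0.0]
grip_width: 0.02
finger_force: 0.9
t: 13.02
tcp_pos: [0.4989, 0.2839, 0.3011]
eef_rot: [-0.0, -0.026, 1.0, -0.0]
wrist_force: [-1.3, -0.1, -1.0]
grip_width: 0.0198
finger_force: 0.0
table 0.23055293565715784 discz 50.23797233514868
disc [576.83417131 -54.63357549] 314 free r 118.40674737074154
mug ring 64 76 306 [577.52320464 -58.17482477  42.71311845]
mug ring 76 90 388 [578.27410286 -60.03098552  43.12896877]
mug ring 90 105 490 [578.60994531 -60.38338912  41.84147244]
mug top 1026 ((575.75, -55.61955642700195), 33.11128234863281)
rest ((558.0367431640625, 149.4462890625), (157.51394653320312, 62.33967590332031), 2.9812636375427246)
fence n 763
fence yaw 2.967771358521669 x range 471.27115498008703 665.6025690408352 dist of outer face from disc 132.46186089563363 y at 575 77.9110894531801
```

View pics/w5.png

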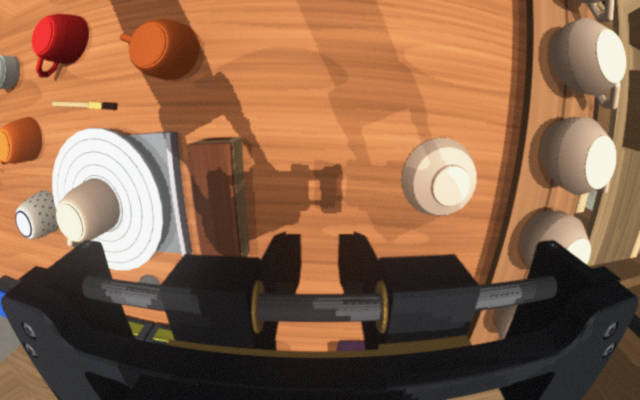

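The rest moved +x by roughly 15–17 mm and lies parallel to the fence (wrist view: rest at (215,195), fence at (180,190)). Now turn the gripper 90° and come down outside the long side.

```bash
python3 -m creep '-1 66 0 0 0 0 -10;-1 66 0 0 0 0 -20;-1 66 0 0 0 0 -30;-1 66 0 0 0 0 -40;-1 66 0 0 0 0 -50;-1 66 0 0 0 0 -60;-1 66 0 0 0 0 -70;-1 66 0 0 0 0 -80;-1 66 0 0 0 0 -90;-1 66 0 0 0 0 -90;-1 66 0 0 0 0 -90;-1 66 0 0 0 0 -90'
python3 - <<'E'
from h import *
s=manip.observe(); p,d=manip.capture("wrist"); cv2.imwrite("pics/w6.png",p[...,::-1]); np.savez("w6.npz",p=p,d=d,pos=s["tcp_pos"],rot=s["eef_rot"])
wmeas(np.load('w6.npz'),(578,-58.5)); print(s["q"],s["tcp_pos"])
E
```

```text
t: 14.58
tcp_pos: [0.5646, 0.2833, 0.3016]
eef_rot: [-0.0, 0.688, 0.726, -0.0]
wrist_force: [-0.3, -0.5, -0.6]
grip_width: 0.0882
finger_force: 0.0
table 0.13127811646806986 discz 50.18862932751206
disc [577.90415891 -58.24206604] 82 free r 117.31730260576873
mug ring 64 76 85 [577.67113364 -66.06781148  50.43646769]
mug ring 76 90 0 
mug ring 90 105 0 
mug top 0 
rest ((569.77197265625, 151.5713653564453), (180.01467895507812, 62.355430603027344), 3.088496685028076)
fence n 728
fence yaw 2.9340339261735697 x range 471.30364508354273 670.3836911970398 dist of outer face from disc 136.38451064203034 y at 575 78.17261392116444
[ 4.25707415e-01  1.58539255e-01  1.64601965e+00 -7.53104464e-05
  1.33739991e+00  3.72719716e-01] [0.56458138 0.28331557 0.30158886]
```

View pics/w6.png

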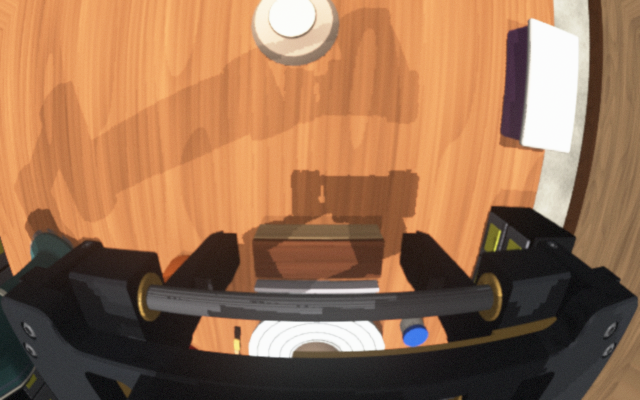

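The wrist view shows the rest (254–383) and the fence (256–380) aligned lengthwise. Descend and push toward the fence.

```bash
python3 -m creep '-1 0 -58 -60 0 0 0;-1 0 -58 -120 0 0 0;-1 0 -58 -180 0 0 0;-1 0 -58 -230 0 0 0;-1 0 -58 -256 0 0 0;-1 0 -58 -256 0 0 0;-1 0.5 -70 -256 0 0 0;-1 1 -80 -256 0 0 0;-1 1 -86 -256 0 0 0;-1 1 -92 -256 0 0 0;-1 1.5 -98 -256 0 0 0;-1 2 -104 -256 0 0 0;-1 2 -110 -256 0 0 0;-1 2 -116 -256 0 0 0;-1 2.5 -122 -256 0 0 0;-1 2.5 -128 -256 0 0 0;-1 3 -132 -256 0 0 0;-1 3 -134 -256 0 0 0;-1 3 -134 -256 0 0 0'
python3 -m creep '-1 0 -1 0 0 0 0;-1 0 -2 0 0 0 0;-1 0 -2 0 0 0 0'
```

```text
t: 17.0
tcp_pos: [0.568, 0.1495, 0.0457]
eef_rot: [0.0, 0.689, 0.725, 0.0]
wrist_force: [0.8, 3.5, 2.4]
grip_width: 0.0882
finger_force: 1.5
t: 17.38
tcp_pos: [0.5678, 0.1477, 0.0456]
eef_rot: [0.0, 0.688, 0.725, -0.0]
wrist_force: [1.0, 3.1, 2.7]
grip_width: 0.0882
finger_force: 1.8
```

```bash
python3 -m creep '-1 0 -1 0 0 0 0;-1 0 -2 0 0 0 0;-1 0 -2 0 0 0 0'; python3 -m creep '-1 0 -1 0 0 0 0;-1 0 -1 0 0 0 0'
```

```text
t: 17.75
tcp_pos: [0.5678, 0.1458, 0.0456]
eef_rot: [-0.0, 0.689, 0.725, 0.0]
wrist_force: [0.2, 4.3, 1.5]
grip_width: 0.0882
finger_force: 2.4
t: 18.0
tcp_pos: [0.5679, 0.1457, 0.0457]
eef_rot: [-0.001, 0.689, 0.725, 0.001]
wrist_force: [0.5, 8.0, 2.1]
grip_width: 0.088
finger_force: 4.0
```

The force is rising and motion has stopped, so the rest has reached the fence. Press a little more to square it, then back off and check.

```bash
python3 -m creep '-1 0 -1 0 0 0 0;-1 0 -2 0 0 0 0;-1 0 -2 0 0 0 0'; python3 -m creep '-1 0 3 0 0 0 0;-1 0 15 0 0 0 0;-1 0 60 0 0 0 0;-1 0 90 50 0 0 0;-1 0 90 110 0 0 0;-1 0 90 170 0 0 0;-1 0 110 230 0 0 0;-1 0 140 256 0 0 0;-1 0 140 256 0 0 0;-1 0 140 256 0 0 0'
python3 - <<'E'
from h import *
s=manip.observe(); p,d=manip.capture("wrist"); np.savez("w7.npz",p=p,d=d,pos=s["tcp_pos"],rot=s["eef_rot"])
wmeas(np.load('w7.npz'),(578,-58.5))
pt,dt=manip.capture("top"); a=pt[110:260,230:420]; b=cv2.resize(a,None,fx=4,fy=4,interpolation=2); cv2.imwrite("pics/top7.png",b[...,::-1])
ps,ds=manip.capture("side"); np.savez("s7.npz",p=ps,d=ds); cv2.imwrite("pics/side7.png",cv2.resize(ps[140:290,250:440],None,fx=4,fy=4,interpolation=2)[...,::-1])
import meas
for n,x,y in(("top",pt,dt),("side",ps,ds)):
    try: meas.run(n,x,y)
    except Exception as e: print(e)
E
```

```text
t: 18.38
tcp_pos: [0.5679, 0.1455, 0.0461]
eef_rot: [-0.001, 0.689, 0.725, 0.002]
wrist_force: [0.7, 15.9, 2.4]
grip_width: 0.088
finger_force: 7.3
t: 19.62
tcp_pos: [0.567, 0.2818, 0.2996]
eef_rot: [-0.0, 0.688, 0.725, -0.002]
wrist_force: [-0.3, -1.0, -0.9]
grip_width: 0.0881
finger_force: 0.0
table 0.11138347614791932 discz 50.163013765707895
disc [578.12676098 -58.30452969] 83 free r 117.693606285308
mug ring 64 76 100 [577.84853187 -63.94105141  48.37691335]
mug ring 76 90 0 
mug ring 90 105 0 
mug top 0 
rest ((571.1566772460938, 116.91743469238281), (179.3852996826172, 49.86335372924805), 3.148958206176758)
fence n 12
top table z 0.001065831881666394
disc 578.503173828125 -58.783660888671875 (237.59373474121094, 238.9165802001953)
mug top n 341 median/minrect [ 0.57652309 -0.05850817  0.12801086] ((577.9178466796875, -59.743751525878906), 34.41099166870117) 0.1381663404447792
rest ((572.4217529296875, 104.48173522949219), (181.14279174804688, 58.407135009765625), 2.5299930572509766)
fence n 77
((572.1781616210938, 59.13758087158203), (195.564697265625, 34.302162170410156), 2.5093488693237305)
side table z -0.0010855753136265744
disc 573.8677368164062 -65.48143005371094 (237.37840270996094, 242.27383422851562)
mug top n 367 median/minrect [ 0.57278647 -0.06811935  0.12637713] ((575.2957153320312, -65.03373718261719), 34.62024688720703) 0.1325003370177629
rest ((567.5767822265625, 96.74862670898438), (180.1595916748047, 67.82733154296875), 2.9427835941314697)
fence n 57
((569.3638916015625, 55.89109802246094), (191.8262481689453, 37.07868576049805), 2.8960490226745605)
```

View pics/top7.png

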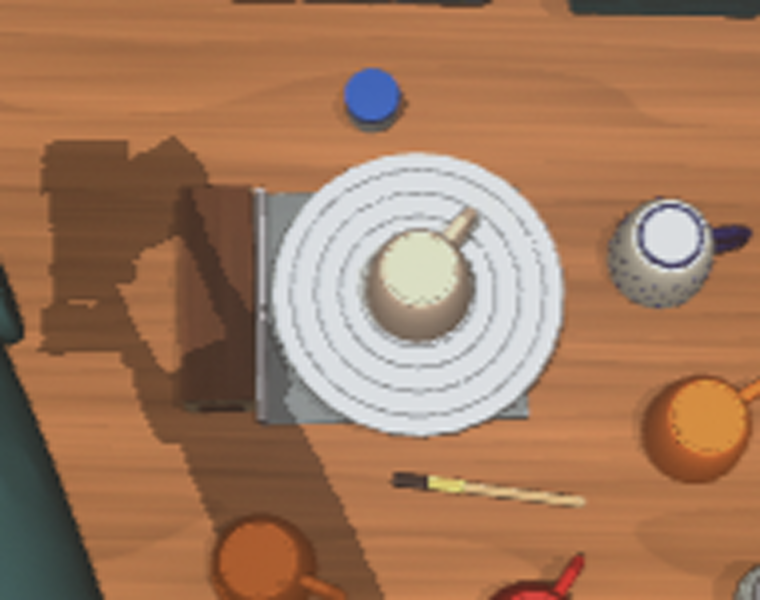

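View pics/side7.png

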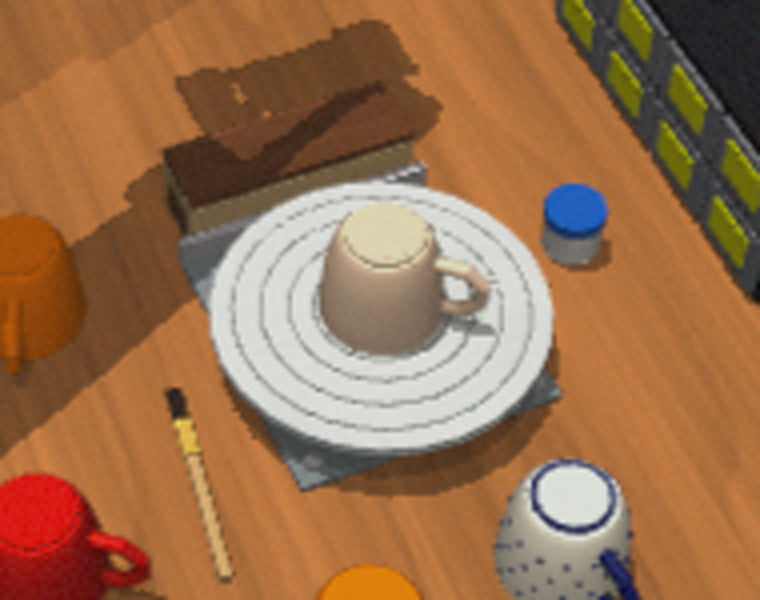

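Both views show the mug centred on the rings and the rest flush against the fence, about midway; nothing else moved. I'm handing in.

```bash
python3 -c "
from cell import manip
print(manip.sign_off())"
```

```text
the job is handed in; nothing more can be done
None
```

The job is handed in: the mug stands within about 1 mm of the disc's centre, and the rest lies flush against the fence about 3 mm from midway, pushed only, with the other things left in place (about 20 s used).

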